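# Set the citrine's tilting stage on a gauge block

### The arm

A 6-joint arm with a two-finger parallel gripper is mounted at the origin on the work surface. World frame = base frame: x ahead of the robot, y to its left, z up, the work surface at z = 0. Lengths are in m, angles in rad, forces in N, time in s.
With the tool pointing down it reaches from about 0.325 to 0.9 m from the base axis. Payload 3.5 kg.
Tool frame: the origin (TCP) lies on the centre line of the jaws, within the pads' length; the fingertips stand bot.finger_overhang ahead of it and the grasp point (between the pads) lies 11 mm behind it (bot.finger_overhang is the distance from the TCP to the fingertips, in m); z points along the fingers, y is the line along which they close (so a half turn about z gives the same grasp; the last joint's range is limited). The gripper opens to 85 mm and grips with 20 to 120 N. Pads are 22 mm wide; open, the fingers measure 114 mm over their backs; the gripper's body (76 mm by 85 mm) begins 54 mm behind the grasp point. The pads swing forward as they close: fully open they stand 13 mm farther back than shut.
Start: joints at [1.088, 0.276, -0.026, 1.268, 0, 1.467], TCP at [0.232, 0.58, 0.239] pointing down, gripper open.
Joint ranges: [-3.12, 3.12], [-0.85, 1.88], [-1.08, 1.24], [-1.95, 2.15], [-1.57, 1.53], [-3.14, 3.14]. Speed limits (rad/s): [2.57, 2.57, 3.14, 3.14, 3.14, 3.14].

### API

Orientations are given as a unit quaternion [w, x, y, z].
In Python, from bench import bot gives the robot as it stands.
- The arm moves only by the tool send_rows, never from a script. Its argument "moves" is a list of rows, each an object of numbers: "dx", "dy", "dz": the shift along the world's x, y, z in m; "wx", "wy", "wz": the turn, a rotation vector about the world's x, y, z in rad. A call has exactly 10 rows; each row is the pose to reach, as a shift and turn from the pose commanded when the call began; what a row does not reach only later rows make up. A row lasts 1/8 s, in which the tool goes at most 62.5 mm and 10.7 degrees, less where a joint would pass 70% of its speed; a pose out of reach is approached as far as the arm can. A call with a gripper value outside its range is refused whole. "gripper" is the finger opening in m, from 0 to 0.0854, set as the call begins (left out, the last holds). The fingers move at their own pace and stop on an object; the grip force is fixed at half the most. Time passes only in rows, so rows that repeat a pose let the fingers close, or fill a call up. It gives the time, the measured TCP pose, the force, the opening and the grip force at its end, in the units of the state.
- bot.state(): the state, without advancing time (a new reading comes with each control period).
- bot.capture(name): name is "scene" or "side" or "wrist"; returns a dict with "color" (420x560x3 uint8, red, green, blue), "fov_y" (degrees; the focal length in pixels is half the picture's height over the tangent of half this angle, whatever the lens; pixels are square), "cx", "cy" (the principal point, pixels), "R" (3x3) and "t" (3): a world point X has camera coordinates R X + t. Camera axes: x right, y down, z forward; pixel columns grow to the right and rows downward; lengths in m; the calibration is good to about 2 mm. A picture is of the moment at which its call begins. There is no depth.
- bot.finish_job(): hands the job in; it is judged then, once.
The state is a dict: "clock": time; "joint_positions": joint angles; "qvel": joint speeds; "effort": joint torques, N m; "tcp_pos": TCP position; "ee_rot": TCP orientation; "force": force on the tool from outside, world axes, zero at the start; "wrist_torque": the same for the moment, N m; "width": finger opening in m; "gripper_force": force on a finger pad.
Only numpy, scipy, OpenCV 4.12 (cv2) and the standard library are available. Lean on these libraries where they do the work, as an engineer would, in place of code of your own. Each camera call takes 0.05 s, during which the arm holds its last target. There are 200 camera calls.

### The job

Set the tilting stage that carries the citrine to the angle of the tallest of the three loose gauge blocks: tip its plate well up by pushing the upright thumb lever, slide that block, kept upright as it stands now and lengthwise, along the base's channel under the raised plate until you feel it firmly home against the hidden stop (do not ram it), then press the plate's free end down, firmly but gently, until its roller is seated on the block, and let go. Leave everything else on the table where it is.

Things in the scene. Friction and masses are not known exactly. Their poses are not given: they have to be found in the camera images.
- stage: Fixed dark steel base of the tilting stage (a sine plate), 240 x 90 x 12 mm. Origin: centre of its underside, on the table; x runs along its length from the hinge end to the open runway end, z up. Hinge axis along y at x = -95 mm, z = 28 mm. A rigid hand-set stop, 16 mm high, stands in the channel hidden under the plate; its face is anywhere from x = -14 to 12 mm, differently each time.
- runway (a point): Middle of the channel's open part: stage x = 90 mm, on the floor, z = 12 mm. Two rails 6 mm high (tops at z = 18 mm) and 10 mm thick leave a channel 29 mm wide along the stage's x from -30 to 120 mm. Sliding the tall block along it takes 1 to 4 N; a push of 8 to 20 N against the stop is right, over 30 N harms it.
- plate: Tilting plate, aluminium, 142 x 68 x 8 mm, 0.45 kg. Origin on the hinge axis; x to the free end, z its normal. It spans x -10 to 132 mm, z 6 to 14 mm. A stiff friction hinge (0.5 N m) keeps any tilt of 0 to 0.45 rad where left; start 0 to 0.1. Seated on the tall block: 0.201 rad.
- lever_top (a point): Centre of the top end of the upright nickel thumb lever on the plate near the hinge: 8 mm thick along plate x, 26 mm wide, 83 mm tall, at plate x = 12 mm, its top 97 mm along plate z from the hinge axis. Pushing it near the top away from the free end (stage -x) with 7 to 11 N raises the free end.
- stone (a point): The cut citrine in its spring clip stand, fixed on the plate at plate x = 62 mm: 24 mm wide foot, reaching up to plate z = 52 mm. This point is its top.
- roller (a point): Centre of the roller under the plate's free end: diameter 16 mm, 68 mm long across, 120 mm from the hinge axis. The plate's top is 14 mm above this point. Pressing down there, hinge friction takes 1 to 4 N before the roller carries load. More than 45 N on the roller harms it.
- gauge_tall: Tallest loose steel gauge block: 50 x 24 x 32 mm high (x, y, z), about 0.28 kg (may differ by a quarter). Origin: centre of its underside; x along its length. It and the two lower blocks stand in a row at the robot's right, in any order.
- gauge_mid: Gauge block 50 x 24 x 24 mm high, a bystander.
- gauge_low: Gauge block 50 x 24 x 16 mm high, a bystander.
- dish: Bone-white porcelain dish, 90 mm across, 22 mm high, a bystander.
- carats: Bronze carat weight block 50 x 130 x 28 mm with small knobbed weights, 45 mm high in all, a bystander.
- loupe_handle: Short ebony loupe handle, 90 x 16 x 12 mm, lying along its x, a bystander.
- tweezers: Steel tweezers, 130 mm long, 7 mm high, lying, a bystander.
- loupe: Black loupe, upright cylinder 32 mm across, 22 mm high, a bystander.
Not all that is in view belongs to the job. Leave any pink or red look-alike of the gauge_tall alone.

How it is judged:
By the outcome, as a careful person would: the job done as asked, in the order asked, and still so for the second after the job is handed in, with the robot touching nothing.
It also fails if it takes over 67 s, if anything falls off the work surface, if the arm or the gripper's body presses on something with over 40 N, if the wrist force passes 120 N, or if a joint passes its speed limit or range.

## Working session

There is one attempt and no reset: what is moved stays moved. The work goes in short steps, Python scripts to look and compute and a tool call to move; the robot and the scene stay as the last step left them, time stands still between calls to the robot, and variables do not carry over. Pictures are saved under pics/ and viewed, at most 10 in all, crops included, and the job is handed in when it is done.

Besides the shell and the picture viewer there is one more tool, called after "Request:" in YAML: its name, and indented under it one key for each argument. send_rows: Moves the arm, as the interface text tells. Its arguments: {"type":"object","properties":{"moves":{"type":"array","items":{"type":"object","properties":{"dx":{"type":"number"},"dy":{"type":"number"},"dz":{"type":"number"},"wx":{"type":"number"},"wy":{"type":"number"},"wz":{"type":"number"}}}},"gripper":{"type":"number"}},"required":["moves"]}

```bash
mkdir -p pics
cat > h.py <<'E'
import numpy as np, cv2
from bench import bot
def cap(n,f):
    c=bot.capture(n); cv2.imwrite('pics/'+f+'.png',c['color'][:,:,::-1])
    np.savez('pics/'+f+'.npz',**{k:np.array(c[k]) for k in c}); return c
def load(f): return dict(np.load('pics/'+f+'.npz'))
def K(c): return 210/np.tan(np.radians(float(c['fov_y']))/2)
def ray(c,u,v):
    f=K(c);R=np.array(c['R']);d=R.T@np.array([(u-c['cx'])/f,(v-c['cy'])/f,1]);return -R.T@np.array(c['t']),d
def onz(c,u,v,z):
    o,d=ray(c,u,v);return o+d*(z-o[2])/d[2]
def proj(c,X):
    p=np.array(c['R'])@np.array(X)+np.array(c['t']);return p[:2]/p[2]*K(c)+[float(c['cx']),float(c['cy'])]
E
python3 - <<'E'
from h import *
a=cap('scene','s0');b=cap('side','d0')
im=np.hstack([a['color'],b['color']])
for c in (a,b): print(c['fov_y'],c['cx'],c['cy'],-np.array(c['R']).T@np.array(c['t']),np.array(c['R'])[2])
print(bot.state(),bot.finger_overhang)
E
```

```text
47.07744284576232 268.41699971201035 205.20792844103372 [1.47891897 0.37069618 0.87944561] [-0.73449867 -0.29054287 -0.6132671 ]
42.63737934957098 279.39687499173135 214.15918107253145 [ 0.17141327 -0.78181376  0.72554195] [ 0.36759915  0.73012251 -0.57601387]
{'clock': 0.1, 'joint_positions': array([ 1.08762847e+00,  2.77045488e-01, -2.77573514e-02,  1.26801291e+00,
        2.26196915e-05,  1.46738470e+00]), 'qvel': array([ 0.0007323 , -0.00129265,  0.0030943 ,  0.00133828, -0.00020837,
       -0.00166406]), 'effort': array([ 3.91038129e-04, -4.46707463e+01,  2.96129036e+01,  8.43803311e-03,
       -1.28653046e-04, -1.89832303e-05]), 'tcp_pos': array([0.23136672, 0.57984444, 0.23827221]), 'ee_rot': array([-3.02737816e-04,  1.88739116e-01,  9.82026744e-01, -9.63325917e-04]), 'force': array([ 0.25473957,  0.13098478, -1.36322458]), 'wrist_torque': array([ 0.01197823,  0.02692467, -0.02410875]), 'gripper_force': 0.0, 'width': 0.08543161990563833} 0.008
```

View pics/s0.png

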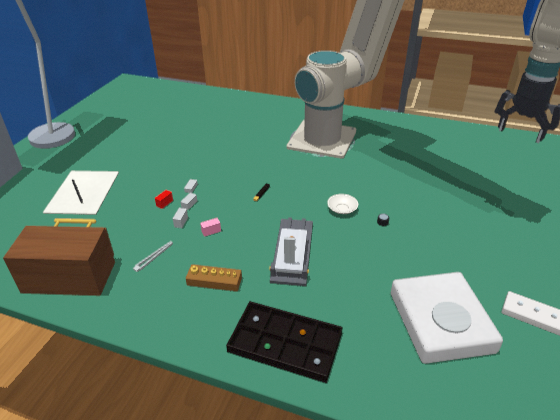

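View pics/d0.png

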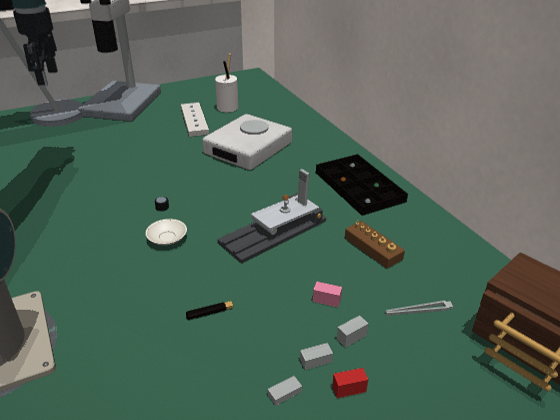

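The scene view shows three grey blocks at (190,186), (188,201) and (181,217), with red at (164,199) and pink at (210,227) as look-alikes. The stage is at (293,250), with its hinge end away from the robot. In the side view the blocks are at (352,330), (317,356) and (285,390), and (352,330) looks tallest. I'll confirm this with an enlarged crop.

Run:
```python
from h import *
a=load('s0');b=load('d0')
A=cv2.resize(b['color'][150:270,205:345],None,fx=5.6,fy=5,interpolation=2)[:, :, ::-1]
B=cv2.resize(b['color'][275:415,255:395],None,fx=3,fy=3,interpolation=2)[:, :, ::-1]
C=cv2.resize(a['color'][170:240,150:230],None,fx=5.25,fy=6,interpolation=2)[:, :, ::-1]
D=cv2.resize(b['color'][160:265,210:335],None,fx=4,fy=4,interpolation=2)[:, :, ::-1]
E_=cv2.resize(a['color'][210:290,260:325],None,fx=4,fy=4,interpolation=2)[:, :, ::-1]
# canvas 1: B|C (each 2.85x)
B=cv2.resize(B,(400,400));C=cv2.resize(C,(400,350))
cv2.imwrite('pics/c1.png',np.hstack([B,np.vstack([C,np.zeros((50,400,3),np.uint8)])]))
E2=np.zeros((420,260,3),np.uint8);E2[:E_.shape[0]]=E_
cv2.imwrite('pics/c2.png',np.hstack([D,E2]))
# grey block masks side view
for n,c,(y0,y1,x0,x1) in (('s',a,(170,240,150,230)),('d',b,(275,415,255,395))):
    hsv=cv2.cvtColor(c['color'],cv2.COLOR_RGB2HSV)
    m=((hsv[...,1]<60)&(hsv[...,2]>80)).astype(np.uint8);k=np.zeros_like(m);k[y0:y1,x0:x1]=1;m*=k
    cs,_=cv2.findContours(m,0,2)
    for q in cs:
        if cv2.contourArea(q)>30: print(n,cv2.contourArea(q),cv2.boundingRect(q),cv2.approxPolyDP(q,2,True)[:,0].tolist())
```

```text
s 490.0 (173, 179, 25, 49) [[196, 179], [190, 179], [184, 187], [189, 193], [181, 200], [181, 206], [173, 217], [175, 227], [182, 227], [187, 218], [186, 210], [196, 201], [195, 194], [191, 192], [197, 184]]
d 527.5 (267, 376, 35, 30) [[294, 376], [267, 389], [275, 399], [275, 405], [301, 391], [301, 385]]
d 561.5 (300, 343, 33, 27) [[327, 343], [300, 350], [305, 361], [305, 369], [331, 362], [332, 352]]
d 512.5 (338, 315, 31, 33) [[359, 315], [338, 326], [347, 336], [345, 347], [366, 335], [368, 323]]
d 40.0 (386, 308, 9, 8) [[394, 308], [386, 310], [387, 315], [394, 314]]
```

View pics/c1.png

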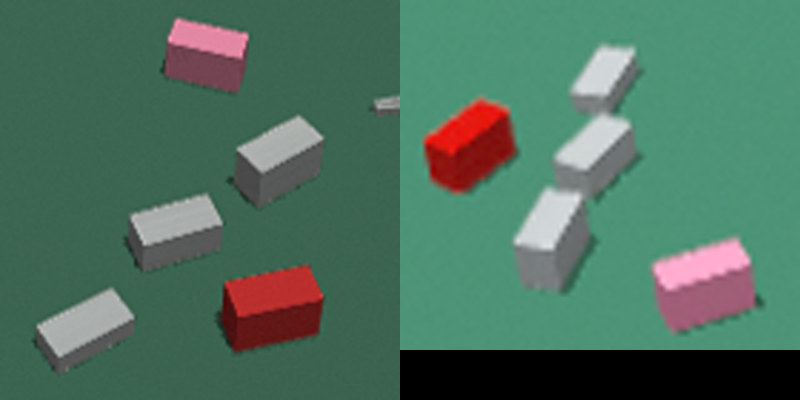

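View pics/c2.png

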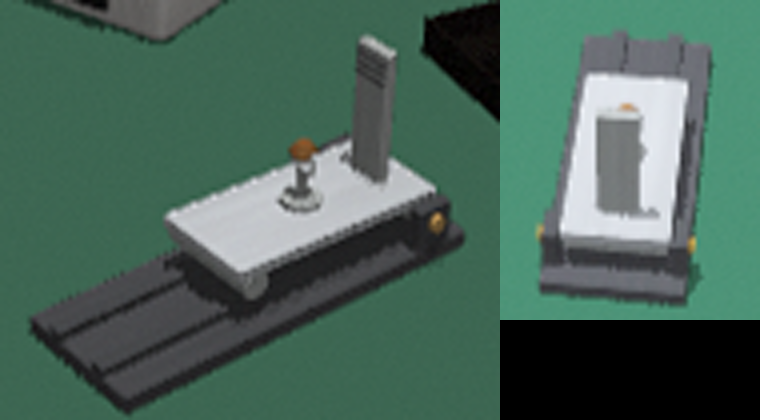

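The crop confirms it: of the grey blocks at side (352,330), (317,356) and (285,390), the first has the tallest side face, so it is gauge_tall (scene (181,217)). The pink and red look-alikes get left alone. In the side view the stage's open-end corners are near (218,241) and (241,263), and its hinge-end corner is near (326,220).

Run:
```python
from h import *
a=load('s0');b=load('d0')
p=lambda c,u,v,z:onz(c,u,v,z)[:2].round(4)
print('side base', p(b,218,241.5,.012),p(b,241.5,263,0),p(b,325.7,220.5,0))
print('scene base',p(a,270,282.5,0),p(a,306.5,285.5,0),p(a,280.5,219.5,.012),p(a,312.5,221,.012))
T=[p(b,*q,.032) for q in((359,315),(338,326),(347,336),(368,323))];print('tall',T,np.mean(T,0))
for q in ((175,217),(182.5,219),(187,208),(180,207.5)): print(p(a,*q,.032))
print('lever top',end=' ')
# triangulate lever top: side crop (378,45), scene crop(620,112)
def tri(u1,u2):
    o1,d1=ray(b,*u1);o2,d2=ray(a,*u2)
    s=np.linalg.lstsq(np.c_[d1,-d2],o2-o1,rcond=None)[0];return (o1+s[0]*d1+o2+s[1]*d2)/2, np.linalg.norm(o1+s[0]*d1-o2-s[1]*d2)
print(tri((304.5,171.5),(289.5,237.5)))
for n,q in(('mid',[[327,343],[300,350],[305,361],[332,352]]),): print(n,np.mean([p(b,*x,.024) for x in q],0))
print('carats',p(b,355,225,.03),p(b,400,255,.03)); print('dish',p(b,166,234,.02),'pink',p(b,327,290,.03),'tweez',p(b,385,312,0))
```

```text
side base [0.463  0.0894] [0.4855 0.0151] [0.719  0.0683]
scene base [0.7151 0.0671] [0.6947 0.1547] [0.4905 0.0152] [0.4673 0.1022]
tall [array([ 0.6023, -0.2418]), array([ 0.5552, -0.2477]), array([ 0.5569, -0.2739]), array([ 0.6058, -0.2648])] [ 0.58005 -0.25705]
[ 0.5995 -0.2591]
[ 0.6004 -0.2349]
[ 0.5521 -0.2467]
[ 0.5566 -0.2669]
lever top (array([0.67604916, 0.10263098, 0.12460039]), np.float64(0.0030956417507336203))
mid [ 0.4971   -0.273925]
carats [ 0.7453 -0.0096] [ 0.7709 -0.1365]
dish [0.3686 0.1536] pink [ 0.5853 -0.1598] tweez [ 0.6699 -0.2319]
```

Request:
send_rows:
  gripper: 0
  moves:
    - {"dx": 0.04, "dy": -0.045, "wz": 0.1}
    - {"dx": 0.08, "dy": -0.09, "wz": 0.2}
    - {"dx": 0.12, "dy": -0.135, "wz": 0.3}
    - {"dx": 0.16, "dy": -0.18, "wz": 0.4}
    - {"dx": 0.2, "dy": -0.225, "wz": 0.5}
    - {"dx": 0.24, "dy": -0.27, "wz": 0.6}
    - {"dx": 0.28, "dy": -0.315, "wz": 0.605}
    - {"dx": 0.32, "dy": -0.36, "wz": 0.605}
    - {"dx": 0.36, "dy": -0.405, "wz": 0.605}
    - {"dx": 0.39, "dy": -0.445, "wz": 0.605}

```text
invalid input at $.moves[0]: expected keys dx, dy, dz, wx, wy, wz
```

Request:
send_rows:
  gripper: 0
  moves:
    - {"dx": 0.04, "dy": -0.045, "dz": 0, "wx": 0, "wy": 0, "wz": 0.1}
    - {"dx": 0.08, "dy": -0.09, "dz": 0, "wx": 0, "wy": 0, "wz": 0.2}
    - {"dx": 0.12, "dy": -0.135, "dz": 0, "wx": 0, "wy": 0, "wz": 0.3}
    - {"dx": 0.16, "dy": -0.18, "dz": 0, "wx": 0, "wy": 0, "wz": 0.4}
    - {"dx": 0.2, "dy": -0.225, "dz": 0, "wx": 0, "wy": 0, "wz": 0.5}
    - {"dx": 0.24, "dy": -0.27, "dz": 0, "wx": 0, "wy": 0, "wz": 0.6}
    - {"dx": 0.28, "dy": -0.315, "dz": 0, "wx": 0, "wy": 0, "wz": 0.605}
    - {"dx": 0.32, "dy": -0.36, "dz": 0, "wx": 0, "wy": 0, "wz": 0.605}
    - {"dx": 0.36, "dy": -0.405, "dz": 0, "wx": 0, "wy": 0, "wz": 0.605}
    - {"dx": 0.39, "dy": -0.445, "dz": 0, "wx": 0, "wy": 0, "wz": 0.605}

```text
clock: 1.35
tcp_pos: [0.6228, 0.1335, 0.2386]
ee_rot: [-0.0, -0.112, 0.994, 0.0]
force: [0.6, 0.6, 0.6]
width: 0.0002
gripper_force: 0.0
```

Run:
```python
from h import *
c=cap('wrist','w1');print(bot.state()['tcp_pos'],-np.array(c['R']).T@np.array(c['t']),np.array(c['R']).round(2).tolist(),c['fov_y'])
```

```text
[0.62661437 0.12867113 0.23843458] [0.5535304  0.11842399 0.37331958] [[-0.22, 0.97, -0.0], [0.94, 0.21, 0.28], [0.28, 0.06, -0.96]] 69.20840584648661
```

View pics/w1.png

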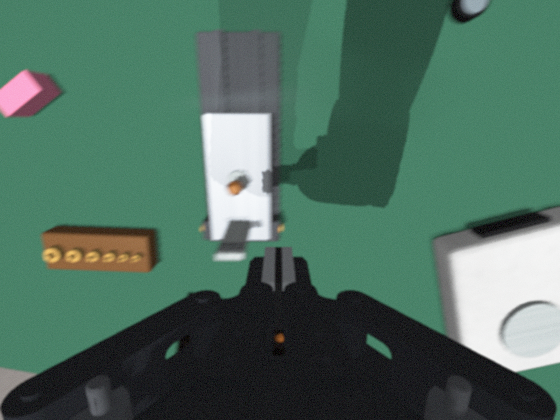

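The wrist view shows the runway's open end at (198,32)-(278,32), the plate's free end at (202,114)-(271,113) and the lever top near (230,257). The stage is nearly aligned with the picture.

Run:
```python
from h import *
c=load('w1')
for u,v,z in((198.5,32,.012),(278,32,.012),(197.5,108,.012),(279.5,108,.012),(202,113.5,.045),(271,113,.045),(208,240,.042),(274,239,.042),(216,255,.125),(244,255,.125)): print(u,v,onz(c,u,v,z).round(4))
```

```text
198.5 32 [0.4876 0.0169 0.012 ]
278 32 [0.4689 0.0989 0.012 ]
197.5 108 [0.5637 0.0273 0.012 ]
279.5 108 [0.543  0.1176 0.012 ]
202 113.5 [0.567 0.041 0.045]
271 113 [0.5507 0.1102 0.045 ]
208 240 [0.706  0.0689 0.042 ]
274 239 [0.6875 0.1441 0.042 ]
216 255 [0.6804 0.0906 0.125 ]
244 255 [0.6749 0.1149 0.125 ]
```

Request:
send_rows:
  moves:
    - {"dx": 0.03, "dy": -0.034, "dz": 0, "wx": 0, "wy": 0, "wz": 0}
    - {"dx": 0.03, "dy": -0.034, "dz": -0.04, "wx": 0, "wy": 0, "wz": 0}
    - {"dx": 0.03, "dy": -0.034, "dz": -0.08, "wx": 0, "wy": 0, "wz": 0}
    - {"dx": 0.03, "dy": -0.034, "dz": -0.119, "wx": 0, "wy": 0, "wz": 0}
    - {"dx": 0.03, "dy": -0.034, "dz": -0.119, "wx": 0, "wy": 0, "wz": 0}
    - {"dx": 0.033, "dy": -0.033, "dz": -0.119, "wx": 0, "wy": 0, "wz": 0}
    - {"dx": 0.036, "dy": -0.033, "dz": -0.119, "wx": 0, "wy": 0, "wz": 0}
    - {"dx": 0.039, "dy": -0.032, "dz": -0.119, "wx": 0, "wy": 0, "wz": 0}
    - {"dx": 0.042, "dy": -0.031, "dz": -0.119, "wx": 0, "wy": 0, "wz": 0}
    - {"dx": 0.042, "dy": -0.031, "dz": -0.119, "wx": 0, "wy": 0, "wz": 0}

```text
clock: 2.65
tcp_pos: [0.6616, 0.1036, 0.1213]
ee_rot: [-0.002, -0.112, 0.994, -0.001]
force: [-6.7, -2.3, 6.5]
width: -0.0
gripper_force: 3.9
```

Request:
send_rows:
  moves:
    - {"dx": 0.003, "dy": 0.0007, "dz": 0, "wx": 0, "wy": 0, "wz": 0}
    - {"dx": 0.006, "dy": 0.0014, "dz": 0, "wx": 0, "wy": 0, "wz": 0}
    - {"dx": 0.009, "dy": 0.002, "dz": 0, "wx": 0, "wy": 0, "wz": 0}
    - {"dx": 0.012, "dy": 0.0027, "dz": 0, "wx": 0, "wy": 0, "wz": 0}
    - {"dx": 0.015, "dy": 0.0034, "dz": 0, "wx": 0, "wy": 0, "wz": 0}
    - {"dx": 0.018, "dy": 0.004, "dz": 0, "wx": 0, "wy": 0, "wz": 0}
    - {"dx": 0.021, "dy": 0.0047, "dz": 0, "wx": 0, "wy": 0, "wz": 0}
    - {"dx": 0.024, "dy": 0.0054, "dz": 0, "wx": 0, "wy": 0, "wz": 0}
    - {"dx": 0.027, "dy": 0.006, "dz": 0, "wx": 0, "wy": 0, "wz": 0}
    - {"dx": 0.03, "dy": 0.0067, "dz": 0, "wx": 0, "wy": 0, "wz": 0}

```text
clock: 3.9
tcp_pos: [0.6904, 0.1102, 0.1202]
ee_rot: [-0.004, -0.112, 0.994, -0.001]
force: [-7.8, -2.8, 2.6]
width: 0.0001
gripper_force: 4.3
```

Run:
```python
from h import *
s=bot.state();print(s['tcp_pos'],s['force'])
c=cap('side','d1')
D=cv2.resize(c['color'][140:270,200:350],None,fx=5,fy=4.6,interpolation=2)[:,:,::-1]
cv2.imwrite('pics/d1c.png',D)
# predicted free-end plate top corner pixels per tilt
ex=np.array([-.975,-.222]);ey=np.array([.222,-.975]);o=np.array([.594,.0846])
for th in(.2,.25,.3,.35,.4):
    for y in(-.034,.034):
        x=-.095+.132*np.cos(th)-.014*np.sin(th);z=.028+.132*np.sin(th)+.014*np.cos(th)
        q=proj(c,[*(o+x*ex+y*ey),z]);print(th,y,q.round(1),((q-[200,140])*[5,4.6]).round())
```

```text
[0.69041218 0.11018772 0.12024899] [-7.82047868 -2.81234064  2.58117509]
0.2 -0.034 [252.7 204.3] [264. 296.]
0.2 0.034 [272.3 218.4] [361. 361.]
0.25 -0.034 [253.5 201.5] [267. 283.]
0.25 0.034 [273.1 215.6] [365. 348.]
0.3 -0.034 [254.3 198.8] [272. 270.]
0.3 0.034 [274.  212.8] [370. 335.]
0.35 -0.034 [255.3 196. ] [276. 258.]
0.35 0.034 [275.  209.9] [375. 322.]
0.4 -0.034 [256.3 193.2] [282. 245.]
0.4 0.034 [276.2 207.1] [381. 308.]
```

View pics/d1c.png

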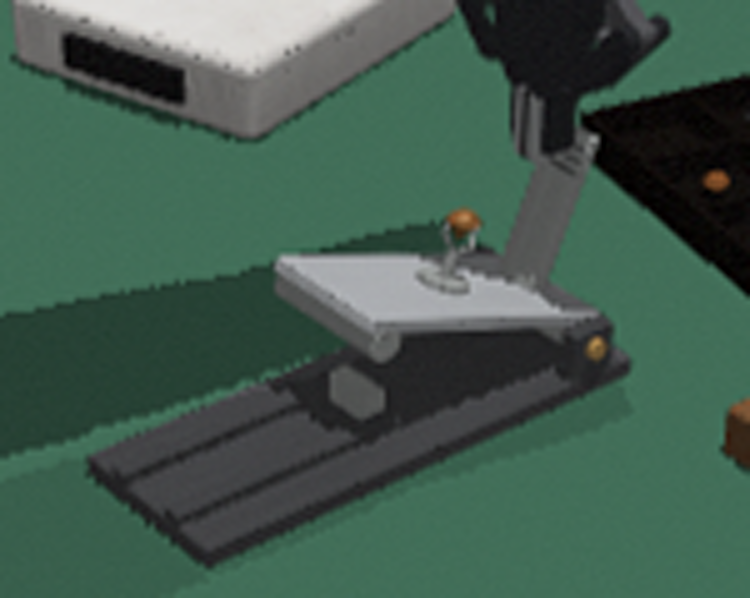

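The plate is at about 0.35 rad: its free-end corners at crop (278,258) and (375,327) match that prediction. Next I back off and go to the tall block.

Request:
send_rows:
  moves:
    - {"dx": -0.02, "dy": -0.0045, "dz": 0.0, "wx": 0, "wy": 0, "wz": 0}
    - {"dx": -0.02, "dy": -0.0045, "dz": 0.05, "wx": 0, "wy": 0, "wz": 0}
    - {"dx": -0.02, "dy": -0.03, "dz": 0.09, "wx": 0, "wy": 0, "wz": 0}
    - {"dx": -0.036, "dy": -0.08, "dz": 0.09, "wx": 0, "wy": 0, "wz": 0}
    - {"dx": -0.052, "dy": -0.13, "dz": 0.09, "wx": 0, "wy": 0, "wz": 0}
    - {"dx": -0.068, "dy": -0.18, "dz": 0.09, "wx": 0, "wy": 0, "wz": 0}
    - {"dx": -0.084, "dy": -0.23, "dz": 0.09, "wx": 0, "wy": 0, "wz": 0}
    - {"dx": -0.1, "dy": -0.285, "dz": 0.09, "wx": 0, "wy": 0, "wz": 0}
    - {"dx": -0.11, "dy": -0.335, "dz": 0.09, "wx": 0, "wy": 0, "wz": 0}
    - {"dx": -0.114, "dy": -0.364, "dz": 0.09, "wx": 0, "wy": 0, "wz": 0}

```text
clock: 5.2
tcp_pos: [0.5796, -0.2556, 0.2114]
ee_rot: [0.001, -0.111, 0.994, -0.001]
force: [0.2, 0.3, 0.6]
width: 0.0001
gripper_force: 0.0
```

Request:
send_rows:
  gripper: 0.06
  moves:
    - {"dx": 0, "dy": 0, "dz": 0, "wx": 0, "wy": 0, "wz": 0}
    - {"dx": 0, "dy": 0, "dz": 0, "wx": 0, "wy": 0, "wz": 0}
    - {"dx": 0, "dy": 0, "dz": 0, "wx": 0, "wy": 0, "wz": 0}
    - {"dx": 0, "dy": 0, "dz": 0, "wx": 0, "wy": 0, "wz": 0}
    - {"dx": 0, "dy": 0, "dz": 0, "wx": 0, "wy": 0, "wz": 0}
    - {"dx": 0, "dy": 0, "dz": 0, "wx": 0, "wy": 0, "wz": 0}
    - {"dx": 0, "dy": 0, "dz": 0, "wx": 0, "wy": 0, "wz": 0}
    - {"dx": 0, "dy": 0, "dz": 0, "wx": 0, "wy": 0, "wz": 0}
    - {"dx": 0, "dy": 0, "dz": 0, "wx": 0, "wy": 0, "wz": 0}
    - {"dx": 0, "dy": 0, "dz": 0, "wx": 0, "wy": 0, "wz": 0}

```text
clock: 6.45
tcp_pos: [0.5797, -0.2529, 0.2103]
ee_rot: [0.0, -0.112, 0.994, -0.0]
force: [-0.5, 0.2, -0.2]
width: 0.0596
gripper_force: 0.0
```

Run:
```python
from h import *
c=cap('wrist','w2');print(bot.state()['tcp_pos'],bot.state()['width'])
hsv=cv2.cvtColor(c['color'],cv2.COLOR_RGB2HSV)
m=((hsv[...,1]<70)&(hsv[...,2]>90)).astype(np.uint8)
for q in cv2.findContours(m,0,2)[0]:
    if cv2.contourArea(q)>200: print(cv2.contourArea(q),cv2.boundingRect(q),cv2.minAreaRect(q),onz(c,*cv2.minAreaRect(q)[0],.032).round(4))
```

```text
[ 0.57968508 -0.25290723  0.21031673] 0.05997353858007262
1523.0 (510, 294, 50, 68) ((534.5, 327.5), (67.0, 49.0), 90.0) [0.6789 0.0897 0.032 ]
1070.0 (224, 254, 56, 83) ((253.03843688964844, 295.6922912597656), (15.808956146240234, 94.29903411865234), 33.6900634765625) [ 0.7123 -0.2519  0.032 ]
509.5 (345, 251, 32, 48) ((361.26025390625, 272.4676513671875), (51.77029800415039, 16.302766799926758), 68.87527465820312) [ 0.6549 -0.1373  0.032 ]
500.5 (180, 251, 32, 48) ((194.7397918701172, 272.4676513671875), (16.302766799926758, 51.77029800415039), 21.12472152709961) [ 0.6975 -0.323   0.032 ]
1506.0 (333, 188, 58, 50) ((361.6404113769531, 211.5260009765625), (32.56699752807617, 49.844703674316406), 59.30027770996094) [ 0.5849 -0.1587  0.032 ]
679.0 (540, 165, 20, 74) ((556.2500610351562, 202.75), (18.434917449951172, 75.11248016357422), 11.309932708740234) [0.529  0.0407 0.032 ]
1189.5 (262, 161, 29, 53) ((276.0137939453125, 186.83450317382812), (25.24582862854004, 51.654293060302734), 4.763641834259033) [ 0.579  -0.2546  0.032 ]
2789.0 (499, 154, 58, 165) ((527.058837890625, 234.76470947265625), (19.887920379638672, 170.25999450683594), 14.03624439239502) [0.5698 0.0268 0.032 ]
1821.0 (216, 76, 83, 59) ((257.5607604980469, 100.78237915039062), (74.0432357788086, 56.399085998535156), 11.659292221069336) [ 0.4997 -0.291   0.032 ]
4198.5 (0, 9, 49, 173) ((24.0, 95.0), (48.0, 172.0), 0.0) [ 0.545  -0.5123  0.032 ]
1286.0 (244, 0, 32, 49) ((260.01409912109375, 23.088178634643555), (29.843902587890625, 48.599212646484375), 4.969740867614746) [ 0.4338 -0.3025  0.032 ]
```

View pics/w2.png

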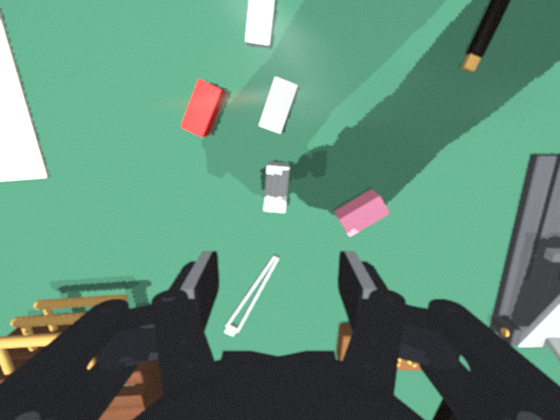

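The tall block shows at (276,187) in the wrist view, world (0.579, -0.2546), yaw about 0.14. I grasp it now.

Request:
send_rows:
  moves:
    - {"dx": -0.001, "dy": -0.002, "dz": -0.03, "wx": 0, "wy": 0, "wz": -0.075}
    - {"dx": -0.001, "dy": -0.002, "dz": -0.07, "wx": 0, "wy": 0, "wz": -0.075}
    - {"dx": -0.001, "dy": -0.002, "dz": -0.11, "wx": 0, "wy": 0, "wz": -0.075}
    - {"dx": -0.001, "dy": -0.002, "dz": -0.14, "wx": 0, "wy": 0, "wz": -0.075}
    - {"dx": -0.001, "dy": -0.002, "dz": -0.16, "wx": 0, "wy": 0, "wz": -0.075}
    - {"dx": -0.001, "dy": -0.002, "dz": -0.175, "wx": 0, "wy": 0, "wz": -0.075}
    - {"dx": -0.001, "dy": -0.002, "dz": -0.185, "wx": 0, "wy": 0, "wz": -0.075}
    - {"dx": -0.001, "dy": -0.002, "dz": -0.192, "wx": 0, "wy": 0, "wz": -0.075}
    - {"dx": -0.001, "dy": -0.002, "dz": -0.192, "wx": 0, "wy": 0, "wz": -0.075}
    - {"dx": -0.001, "dy": -0.002, "dz": -0.192, "wx": 0, "wy": 0, "wz": -0.075}

```text
clock: 7.75
tcp_pos: [0.5793, -0.2552, 0.019]
ee_rot: [0.001, -0.075, 0.997, -0.0]
force: [-0.0, -0.0, 0.3]
width: 0.0594
gripper_force: 0.0
```

Request:
send_rows:
  gripper: 0.015
  moves:
    - {"dx": 0, "dy": 0, "dz": 0, "wx": 0, "wy": 0, "wz": 0}
    - {"dx": 0, "dy": 0, "dz": 0, "wx": 0, "wy": 0, "wz": 0}
    - {"dx": 0, "dy": 0, "dz": 0, "wx": 0, "wy": 0, "wz": 0}
    - {"dx": 0, "dy": 0, "dz": 0, "wx": 0, "wy": 0, "wz": 0}
    - {"dx": 0, "dy": 0, "dz": 0, "wx": 0, "wy": 0, "wz": 0}
    - {"dx": 0, "dy": 0, "dz": 0, "wx": 0, "wy": 0, "wz": 0}
    - {"dx": 0, "dy": 0, "dz": 0, "wx": 0, "wy": 0, "wz": 0}
    - {"dx": 0, "dy": 0, "dz": 0, "wx": 0, "wy": 0, "wz": 0}
    - {"dx": 0, "dy": 0, "dz": 0, "wx": 0, "wy": 0, "wz": 0}
    - {"dx": 0, "dy": 0, "dz": 0, "wx": 0, "wy": 0, "wz": 0}

```text
clock: 9.0
tcp_pos: [0.5793, -0.2552, 0.019]
ee_rot: [0.001, -0.075, 0.997, -0.0]
force: [-0.7, 0.2, 5.2]
width: 0.0228
gripper_force: 60.2
```

Request:
send_rows:
  moves:
    - {"dx": 0, "dy": 0, "dz": 0.03, "wx": 0, "wy": 0, "wz": 0}
    - {"dx": 0, "dy": 0, "dz": 0.07, "wx": 0, "wy": 0, "wz": 0}
    - {"dx": -0.01, "dy": 0.03, "dz": 0.09, "wx": 0, "wy": 0, "wz": 0.02}
    - {"dx": -0.02, "dy": 0.08, "dz": 0.09, "wx": 0, "wy": 0, "wz": 0.04}
    - {"dx": -0.032, "dy": 0.135, "dz": 0.09, "wx": 0, "wy": 0, "wz": 0.06}
    - {"dx": -0.044, "dy": 0.19, "dz": 0.09, "wx": 0, "wy": 0, "wz": 0.075}
    - {"dx": -0.056, "dy": 0.245, "dz": 0.09, "wx": 0, "wy": 0, "wz": 0.075}
    - {"dx": -0.067, "dy": 0.29, "dz": 0.09, "wx": 0, "wy": 0, "wz": 0.075}
    - {"dx": -0.072, "dy": 0.315, "dz": 0.09, "wx": 0, "wy": 0, "wz": 0.075}
    - {"dx": -0.073, "dy": 0.32, "dz": 0.08, "wx": 0, "wy": 0, "wz": 0.075}

```text
clock: 10.25
tcp_pos: [0.5048, 0.0666, 0.0976]
ee_rot: [-0.0, -0.114, 0.994, 0.0]
force: [-0.6, -0.8, -2.6]
width: 0.0226
gripper_force: 59.6
```

Request:
send_rows:
  moves:
    - {"dx": 0, "dy": 0, "dz": -0.01, "wx": 0, "wy": 0, "wz": 0}
    - {"dx": 0, "dy": 0, "dz": -0.02, "wx": 0, "wy": 0, "wz": 0}
    - {"dx": 0, "dy": 0, "dz": -0.03, "wx": 0, "wy": 0, "wz": 0}
    - {"dx": 0, "dy": 0, "dz": -0.036, "wx": 0, "wy": 0, "wz": 0}
    - {"dx": 0, "dy": 0, "dz": -0.04, "wx": 0, "wy": 0, "wz": 0}
    - {"dx": 0, "dy": 0, "dz": -0.04, "wx": 0, "wy": 0, "wz": 0}
    - {"dx": 0, "dy": 0, "dz": -0.04, "wx": 0, "wy": 0, "wz": 0}
    - {"dx": 0, "dy": 0, "dz": -0.04, "wx": 0, "wy": 0, "wz": 0}
    - {"dx": 0, "dy": 0, "dz": -0.04, "wx": 0, "wy": 0, "wz": 0}
    - {"dx": 0, "dy": 0, "dz": -0.04, "wx": 0, "wy": 0, "wz": 0}

```text
clock: 11.5
tcp_pos: [0.5058, 0.0652, 0.0585]
ee_rot: [0.0, -0.112, 0.994, -0.0]
force: [-0.6, -0.2, -2.3]
width: 0.0228
gripper_force: 59.5
```

Run:
```python
from h import *
s=bot.state();print(s['tcp_pos'],s['ee_rot'],s['width'],s['force'])
c=cap('wrist','w3');d=cap('side','d3');e=cap('scene','s3')
x0,y0,x1,y1=180,60,380,310
W=cv2.resize(c['color'][y0:y1,x0:x1],None,fx=2.2,fy=2.2,interpolation=2)
S=cv2.resize(d['color'][190:290,190:280],(350,389),interpolation=2)
P=np.zeros((550,790,3),np.uint8);P[:W.shape[0],:W.shape[1]]=W;P[:389,440:790]=S
cv2.imwrite('pics/w3c.png',P[:,:,::-1])
```

```text
[0.50579904 0.06516584 0.05847684] [ 1.43674709e-04 -1.12362242e-01  9.93667301e-01 -1.86680174e-05] 0.02283883077656135 [-0.59491967 -0.23922094 -2.26330456]
```

View pics/w3c.png

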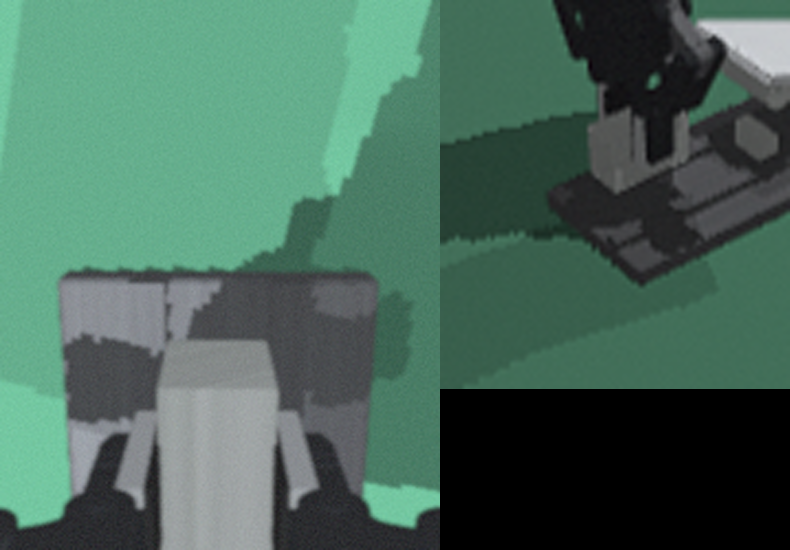

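In the wrist crop the base edges (60 and 377, centre 218.5) and the block (centre 217.5) line up within 1 mm, with square yaw. I lower it.

Request:
send_rows:
  moves:
    - {"dx": 0, "dy": 0, "dz": -0.006, "wx": 0, "wy": 0, "wz": 0}
    - {"dx": 0, "dy": 0, "dz": -0.012, "wx": 0, "wy": 0, "wz": 0}
    - {"dx": 0, "dy": 0, "dz": -0.018, "wx": 0, "wy": 0, "wz": 0}
    - {"dx": 0, "dy": 0, "dz": -0.021, "wx": 0, "wy": 0, "wz": 0}
    - {"dx": 0, "dy": 0, "dz": -0.023, "wx": 0, "wy": 0, "wz": 0}
    - {"dx": 0, "dy": 0, "dz": -0.024, "wx": 0, "wy": 0, "wz": 0}
    - {"dx": 0, "dy": 0, "dz": -0.025, "wx": 0, "wy": 0, "wz": 0}
    - {"dx": 0, "dy": 0, "dz": -0.026, "wx": 0, "wy": 0, "wz": 0}
    - {"dx": 0, "dy": 0, "dz": -0.0265, "wx": 0, "wy": 0, "wz": 0}
    - {"dx": 0, "dy": 0, "dz": -0.0265, "wx": 0, "wy": 0, "wz": 0}

```text
clock: 12.9
tcp_pos: [0.5057, 0.0652, 0.0318]
ee_rot: [-0.0, -0.112, 0.994, -0.0]
force: [-0.5, 0.1, -3.5]
width: 0.0229
gripper_force: 59.5
```

Request:
send_rows:
  moves:
    - {"dx": 0, "dy": 0, "dz": -0.0003, "wx": 0, "wy": 0, "wz": 0}
    - {"dx": 0, "dy": 0, "dz": -0.0006, "wx": 0, "wy": 0, "wz": 0}
    - {"dx": 0, "dy": 0, "dz": -0.0009, "wx": 0, "wy": 0, "wz": 0}
    - {"dx": 0, "dy": 0, "dz": -0.001, "wx": 0, "wy": 0, "wz": 0}
    - {"dx": 0, "dy": 0, "dz": -0.001, "wx": 0, "wy": 0, "wz": 0}
    - {"dx": 0, "dy": 0, "dz": -0.001, "wx": 0, "wy": 0, "wz": 0}
    - {"dx": 0, "dy": 0, "dz": -0.001, "wx": 0, "wy": 0, "wz": 0}
    - {"dx": 0, "dy": 0, "dz": -0.001, "wx": 0, "wy": 0, "wz": 0}
    - {"dx": 0, "dy": 0, "dz": -0.001, "wx": 0, "wy": 0, "wz": 0}
    - {"dx": 0, "dy": 0, "dz": -0.001, "wx": 0, "wy": 0, "wz": 0}

```text
clock: 14.15
tcp_pos: [0.5057, 0.0652, 0.031]
ee_rot: [0.0, -0.112, 0.994, -0.0]
force: [-2.4, -0.7, 3.7]
width: 0.0229
gripper_force: 60.1
```

Request:
send_rows:
  gripper: 0.042
  moves:
    - {"dx": 0, "dy": 0, "dz": 0, "wx": 0, "wy": 0, "wz": 0}
    - {"dx": 0, "dy": 0, "dz": 0, "wx": 0, "wy": 0, "wz": 0}
    - {"dx": 0, "dy": 0, "dz": 0, "wx": 0, "wy": 0, "wz": 0}
    - {"dx": 0, "dy": 0, "dz": 0, "wx": 0, "wy": 0, "wz": 0}
    - {"dx": 0, "dy": 0, "dz": 0.01, "wx": 0, "wy": 0, "wz": 0}
    - {"dx": 0, "dy": 0, "dz": 0.03, "wx": 0, "wy": 0, "wz": 0}
    - {"dx": 0, "dy": 0, "dz": 0.05, "wx": 0, "wy": 0, "wz": 0}
    - {"dx": -0.03, "dy": -0.006, "dz": 0.06, "wx": 0, "wy": 0, "wz": 0}
    - {"dx": -0.06, "dy": -0.013, "dz": 0.06, "wx": 0, "wy": 0, "wz": 0}
    - {"dx": -0.06, "dy": -0.0135, "dz": 0.06, "wx": 0, "wy": 0, "wz": 0}

```text
clock: 15.4
tcp_pos: [0.4433, 0.0515, 0.091]
ee_rot: [-0.001, -0.112, 0.994, 0.0]
force: [1.2, 0.9, 0.1]
width: 0.0418
gripper_force: 0.0
```

Run:
```python
from h import *
s=bot.state();print(s['tcp_pos'],s['ee_rot'],s['force'],s['joint_positions'])
c=cap('wrist','w4');d=cap('side','d4');e=cap('scene','s4')
W=cv2.resize(c['color'],(440,330),interpolation=2)
S=cv2.resize(d['color'][180:280,200:290],(350,389),interpolation=2)
P=np.zeros((400,790,3),np.uint8);P[:330,:440]=W;P[:389,440:790]=S
cv2.imwrite('pics/w4c.png',P[:,:,::-1])
```

```text
[0.44327525 0.0515374  0.09101832] [-8.17289934e-04 -1.12183453e-01  9.93687172e-01  9.04985384e-05] [1.19327088 0.86353995 0.05865967] [-2.92637391e-02  9.77128121e-02 -5.87194521e-01  8.87532753e-01
 -5.16361131e-05 -2.54103978e-01]
```

View pics/w4c.png

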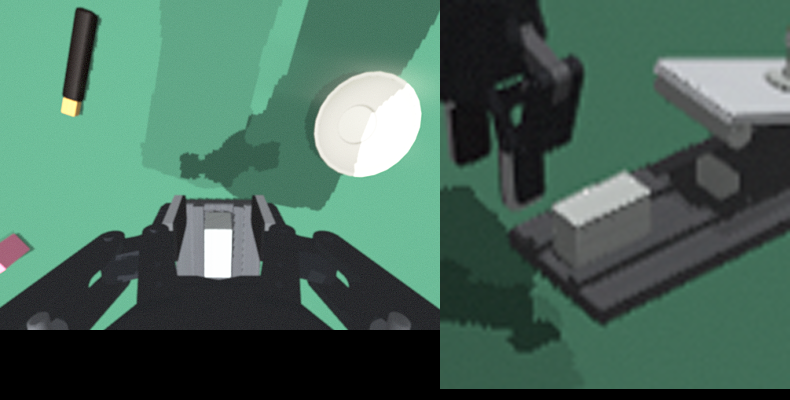

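The block is upright in the channel, at wrist crop (217,250) and side crop (600,215). Next I close the fingers, lean the tool back slightly and come up behind it.

Request:
send_rows:
  gripper: 0
  moves:
    - {"dx": 0, "dy": 0, "dz": 0, "wx": 0.011, "wy": -0.05, "wz": 0}
    - {"dx": 0, "dy": 0, "dz": 0, "wx": 0.022, "wy": -0.1, "wz": 0}
    - {"dx": 0, "dy": 0, "dz": -0.015, "wx": 0.033, "wy": -0.146, "wz": 0}
    - {"dx": 0, "dy": 0, "dz": -0.03, "wx": 0.033, "wy": -0.146, "wz": 0}
    - {"dx": 0, "dy": 0, "dz": -0.045, "wx": 0.033, "wy": -0.146, "wz": 0}
    - {"dx": 0, "dy": 0, "dz": -0.054, "wx": 0.033, "wy": -0.146, "wz": 0}
    - {"dx": 0, "dy": 0, "dz": -0.059, "wx": 0.033, "wy": -0.146, "wz": 0}
    - {"dx": 0.008, "dy": 0.0018, "dz": -0.059, "wx": 0.033, "wy": -0.146, "wz": 0}
    - {"dx": 0.016, "dy": 0.0036, "dz": -0.059, "wx": 0.033, "wy": -0.146, "wz": 0}
    - {"dx": 0.016, "dy": 0.0036, "dz": -0.059, "wx": 0.033, "wy": -0.146, "wz": 0}

```text
clock: 16.8
tcp_pos: [0.4637, 0.0553, 0.0327]
ee_rot: [0.076, -0.112, 0.991, 0.008]
force: [0.0, -0.1, -0.2]
width: 0.0001
gripper_force: 0.0
```

Request:
send_rows:
  moves:
    - {"dx": 0.0049, "dy": 0.0011, "dz": -0.001, "wx": 0, "wy": 0, "wz": 0}
    - {"dx": 0.0098, "dy": 0.0022, "dz": -0.001, "wx": 0, "wy": 0, "wz": 0}
    - {"dx": 0.0146, "dy": 0.0033, "dz": -0.001, "wx": 0, "wy": 0, "wz": 0}
    - {"dx": 0.0195, "dy": 0.0044, "dz": -0.001, "wx": 0, "wy": 0, "wz": 0}
    - {"dx": 0.0244, "dy": 0.0056, "dz": -0.001, "wx": 0, "wy": 0, "wz": 0}
    - {"dx": 0.0293, "dy": 0.0067, "dz": -0.001, "wx": 0, "wy": 0, "wz": 0}
    - {"dx": 0.0341, "dy": 0.0078, "dz": -0.001, "wx": 0, "wy": 0, "wz": 0}
    - {"dx": 0.039, "dy": 0.0089, "dz": -0.001, "wx": 0, "wy": 0, "wz": 0}
    - {"dx": 0.0439, "dy": 0.01, "dz": -0.001, "wx": 0, "wy": 0, "wz": 0}
    - {"dx": 0.0488, "dy": 0.0111, "dz": -0.001, "wx": 0, "wy": 0, "wz": 0}

```text
clock: 18.05
tcp_pos: [0.5109, 0.0664, 0.0308]
ee_rot: [0.074, -0.112, 0.991, 0.008]
force: [-1.2, 1.3, -0.6]
width: -0.0001
gripper_force: 0.5
```

Run:
```python
from h import *
s=bot.state();print(s['tcp_pos'],s['force'])
d=cap('side','d5');a=load('d4')
def blk(c):
    hsv=cv2.cvtColor(c['color'],cv2.COLOR_RGB2HSV)
    m=((hsv[...,1]<60)&(hsv[...,2]>110)).astype(np.uint8);k=np.zeros_like(m);k[205:260,215:290]=1
    return [(cv2.contourArea(q),cv2.boundingRect(q),cv2.approxPolyDP(q,1.5,True)[:,0].tolist()) for q in cv2.findContours(m*k,0,2)[0] if cv2.contourArea(q)>30]
print(blk(a));print(blk(d))
# expected top corners of block for tail positions; stop face px -> stage x
ex=np.array([-.975,-.222]);ey=np.array([.222,-.975]);o=np.array([.595,.0846])
for t in(.117,.08,.07,.06): print(t,[proj(d,[*(o+x*ex+y*ey),.044]).round(1).tolist() for x in(t,t-.05) for y in(-.012,.012)])
for u,v in((266,220),(270.5,225.5)):
    # stop front face centre-ish lower edge on floor
    p=onz(d,u,v,.02)[:2]-o;print('stop',p@ex,p@ey)
```

```text
[0.51086342 0.06642557 0.03080375] [-1.19207117  1.30092653 -0.64840238]
[(156.0, (229, 224, 25, 15), [[253, 228], [246, 224], [229, 233], [235, 238]]), (102.0, (265, 205, 25, 7), [[265, 205], [273, 211], [275, 209], [289, 210], [289, 205]])]
[(88.5, (248, 218, 19, 13), [[266, 222], [260, 218], [248, 229], [252, 230]]), (102.0, (265, 205, 25, 7), [[265, 205], [273, 211], [275, 209], [289, 210], [289, 205]])]
0.117 [[227.2, 232.5], [233.8, 238.0], [246.4, 223.7], [253.2, 228.9]]
0.08 [[241.5, 225.9], [248.2, 231.2], [260.1, 217.4], [266.9, 222.4]]
0.07 [[245.3, 224.2], [252.0, 229.4], [263.7, 215.7], [270.5, 220.7]]
0.06 [[249.0, 222.5], [255.8, 227.7], [267.3, 214.1], [274.1, 219.0]]
stop 0.005572030858423626 -0.022550512984873896
stop 0.010677768287119057 3.116296913000669e-05
```

Request:
send_rows:
  moves:
    - {"dx": 0.0029, "dy": 0.0007, "dz": 0, "wx": 0, "wy": 0, "wz": 0}
    - {"dx": 0.0058, "dy": 0.0013, "dz": 0, "wx": 0, "wy": 0, "wz": 0}
    - {"dx": 0.0078, "dy": 0.0018, "dz": 0, "wx": 0, "wy": 0, "wz": 0}
    - {"dx": 0.0098, "dy": 0.0022, "dz": 0, "wx": 0, "wy": 0, "wz": 0}
    - {"dx": 0.0107, "dy": 0.0024, "dz": 0, "wx": 0, "wy": 0, "wz": 0}
    - {"dx": 0.0117, "dy": 0.0027, "dz": 0, "wx": 0, "wy": 0, "wz": 0}
    - {"dx": 0.0127, "dy": 0.0029, "dz": 0, "wx": 0, "wy": 0, "wz": 0}
    - {"dx": 0.0137, "dy": 0.0031, "dz": 0, "wx": 0, "wy": 0, "wz": 0}
    - {"dx": 0.0137, "dy": 0.0031, "dz": 0, "wx": 0, "wy": 0, "wz": 0}
    - {"dx": 0.0137, "dy": 0.0031, "dz": 0, "wx": 0, "wy": 0, "wz": 0}

```text
clock: 19.35
tcp_pos: [0.5214, 0.069, 0.03]
ee_rot: [0.072, -0.112, 0.991, 0.008]
force: [-7.5, -2.3, 5.5]
width: -0.0001
gripper_force: 4.0
```

Run:
```python
from h import *
d=cap('side','d6');w=cap('wrist','w6');s=cap('scene','s6')
S=cv2.resize(d['color'][190:260,215:305],(540,420),interpolation=2)
W=cv2.resize(s['color'][200:290,265,None].repeat(1,1) if 0 else s['color'][195:275,262:322],(255,340),interpolation=2)
P=np.zeros((420,800,3),np.uint8);P[:,:540]=S;P[:340,540:795]=W
cv2.imwrite('pics/d6c.png',P[:,:,::-1])
```

```text
(no output)
```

View pics/d6c.png

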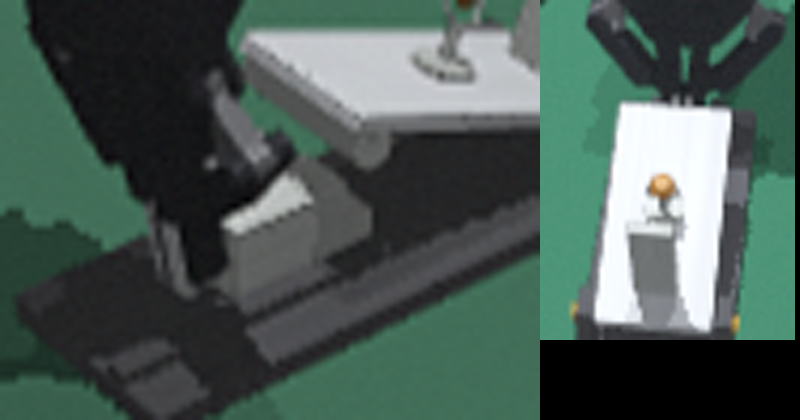

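The side crop shows the block's tail top corner at (228,235) and its front half in the plate's shadow, reaching the stop region near (340,200). I'll check the stop's position in numbers.

Run:
```python
from h import *
d=load('d6')
ex=np.array([-.975,-.222]);ey=np.array([.222,-.975]);o=np.array([.595,.0846])
for n,u,v,z in(('stop near bottom',273,230.9,.012),('stop far top',266,220.4,.028),('stop far bot',266.6,226.3,.012),('stop near top',272.5,224.5,.028),('blk tail near top',253,229,.044),('open end near',241.5,263,0),('open far',218,241.5,.012)):
    p=onz(d,u,v,z)[:2]-o;print(n,(p@ex*1000).round(1),(p@ey*1000).round(1))
g=cv2.cvtColor(load('d1')['color'],cv2.COLOR_RGB2GRAY);print(g[216:234,262:281])
print(bot.state()['force'],bot.state()['tcp_pos'])
```

```text
stop near bottom 12.2 10.7
stop far top 13.3 -12.6
stop far bot 12.6 -11.6
stop near top 11.7 8.4
blk tail near top 67.5 12.1
open end near 122.2 43.4
open far 127.6 -34.0
[[57 55 52 55 56 62 46 47 47 50 62 77 95 99 98 97 93 58 33]
 [61 56 45 50 47 46 45 44 47 44 42 53 82 96 97 89 68 33 35]
 [63 50 47 48 47 46 45 47 42 35 36 34 47 76 78 57 35 36 38]
 [47 47 45 47 41 51 63 62 43 35 35 36 36 33 35 33 38 35 35]
 [48 47 44 42 58 71 86 85 68 49 38 34 38 39 39 38 39 38 39]
 [47 43 31 39 87 84 83 84 84 76 62 43 36 35 37 36 39 37 36]
 [39 35 36 41 85 83 83 85 85 83 83 68 50 33 35 39 35 39 38]
 [37 37 35 40 84 83 81 83 83 84 84 84 74 49 40 36 36 36 36]
 [39 34 36 41 84 82 82 82 83 83 82 83 84 76 63 33 37 36 36]
 [35 38 36 42 86 83 81 81 81 81 81 82 83 84 85 32 37 36 38]
 [39 37 36 40 79 83 80 82 82 83 81 84 85 84 85 34 35 37 37]
 [39 36 36 35 55 77 80 82 80 83 82 85 86 85 84 34 35 38 38]
 [36 38 34 35 36 47 64 81 82 80 81 83 85 84 77 34 35 36 38]
 [37 37 36 35 37 34 35 62 78 83 81 84 76 70 53 33 36 38 37]
 [32 37 37 39 38 36 34 34 55 75 76 72 52 32 34 35 36 46 36]
 [48 51 33 35 35 33 36 37 33 42 51 33 33 34 36 39 38 53 39]
 [70 68 47 33 32 43 35 35 36 37 37 36 38 37 35 36 37 47 46]
 [69 69 69 48 49 61 51 50 34 34 37 37 36 37 37 39 49 62 60]]
[-7.84797727 -1.92829092  6.18028609] [0.52140016 0.06899262 0.02999123]
```

Request:
send_rows:
  moves:
    - {"dx": 0, "dy": 0, "dz": 0.0005, "wx": 0, "wy": 0, "wz": 0}
    - {"dx": 0, "dy": 0, "dz": 0.001, "wx": 0, "wy": 0, "wz": 0}
    - {"dx": 0, "dy": 0, "dz": 0.0015, "wx": 0, "wy": 0, "wz": 0}
    - {"dx": 0, "dy": 0, "dz": 0.002, "wx": 0, "wy": 0, "wz": 0}
    - {"dx": 0, "dy": 0, "dz": 0.002, "wx": 0, "wy": 0, "wz": 0}
    - {"dx": 0.0005, "dy": 0.0001, "dz": 0.002, "wx": 0, "wy": 0, "wz": 0}
    - {"dx": 0.001, "dy": 0.0002, "dz": 0.002, "wx": 0, "wy": 0, "wz": 0}
    - {"dx": 0.001, "dy": 0.0002, "dz": 0.002, "wx": 0, "wy": 0, "wz": 0}
    - {"dx": 0.001, "dy": 0.0002, "dz": 0.002, "wx": 0, "wy": 0, "wz": 0}
    - {"dx": 0.001, "dy": 0.0002, "dz": 0.002, "wx": 0, "wy": 0, "wz": 0}

```text
clock: 20.75
tcp_pos: [0.5214, 0.0694, 0.0308]
ee_rot: [0.071, -0.112, 0.991, 0.008]
force: [-4.9, -2.3, -0.9]
width: 0.0
gripper_force: 3.2
```

Request:
send_rows:
  moves:
    - {"dx": 0.0005, "dy": 0.0001, "dz": 0, "wx": 0, "wy": 0, "wz": 0}
    - {"dx": 0.001, "dy": 0.0002, "dz": 0, "wx": 0, "wy": 0, "wz": 0}
    - {"dx": 0.0015, "dy": 0.0003, "dz": 0, "wx": 0, "wy": 0, "wz": 0}
    - {"dx": 0.002, "dy": 0.0004, "dz": 0, "wx": 0, "wy": 0, "wz": 0}
    - {"dx": 0.0025, "dy": 0.0005, "dz": 0, "wx": 0, "wy": 0, "wz": 0}
    - {"dx": 0.003, "dy": 0.0006, "dz": 0, "wx": 0, "wy": 0, "wz": 0}
    - {"dx": 0.003, "dy": 0.0006, "dz": 0, "wx": 0, "wy": 0, "wz": 0}
    - {"dx": 0.003, "dy": 0.0006, "dz": 0, "wx": 0, "wy": 0, "wz": 0}
    - {"dx": 0.003, "dy": 0.0006, "dz": 0, "wx": 0, "wy": 0, "wz": 0}
    - {"dx": 0.003, "dy": 0.0006, "dz": 0, "wx": 0, "wy": 0, "wz": 0}

```text
clock: 22.0
tcp_pos: [0.5215, 0.0694, 0.0301]
ee_rot: [0.068, -0.112, 0.991, 0.008]
force: [-12.2, -3.5, 4.7]
width: -0.0001
gripper_force: 6.3
```

No motion under a 12.7 N push, well above the sliding force, so the block is home. I retreat and go above the free end.

Request:
send_rows:
  moves:
    - {"dx": -0.01, "dy": -0.0022, "dz": 0, "wx": 0, "wy": 0, "wz": 0}
    - {"dx": -0.035, "dy": -0.008, "dz": 0, "wx": 0, "wy": 0, "wz": 0}
    - {"dx": -0.05, "dy": -0.011, "dz": 0.04, "wx": 0, "wy": 0, "wz": 0}
    - {"dx": -0.05, "dy": -0.011, "dz": 0.09, "wx": -0.011, "wy": 0.05, "wz": 0}
    - {"dx": -0.05, "dy": -0.011, "dz": 0.12, "wx": -0.022, "wy": 0.1, "wz": 0}
    - {"dx": -0.02, "dy": -0.004, "dz": 0.12, "wx": -0.033, "wy": 0.146, "wz": 0}
    - {"dx": 0.02, "dy": 0.004, "dz": 0.12, "wx": -0.033, "wy": 0.146, "wz": 0}
    - {"dx": 0.05, "dy": 0.01, "dz": 0.12, "wx": -0.033, "wy": 0.146, "wz": 0}
    - {"dx": 0.059, "dy": 0.012, "dz": 0.11, "wx": -0.033, "wy": 0.146, "wz": 0}
    - {"dx": 0.059, "dy": 0.012, "dz": 0.09, "wx": -0.033, "wy": 0.146, "wz": 0}

```text
clock: 23.25
tcp_pos: [0.5889, 0.0824, 0.1231]
ee_rot: [0.002, -0.112, 0.994, 0.0]
force: [-0.6, 0.0, -0.7]
width: 0.0001
gripper_force: 0.0
```

Run:
```python
from h import *
s=bot.state();print(s['tcp_pos'],s['ee_rot'],s['force'])
d=cap('side','d7')
g=cv2.cvtColor(d['color'],cv2.COLOR_RGB2GRAY)
hsv=cv2.cvtColor(d['color'],cv2.COLOR_RGB2HSV)
m=((hsv[...,1]<60)&(hsv[...,2]>60)).astype(np.uint8)
for r in range(210,246,2): print(r,''.join('%4d'%x for x in g[r,244:284]))
```

```text
[0.58894457 0.08244901 0.12311447] [ 1.78357570e-03 -1.12471341e-01  9.93653368e-01  3.91097058e-06] [-0.59618159  0.03916039 -0.68659532]
210   56  55  57  57  54  56  55  54  58  54  54  56  56  56  56  56  57  55  54  55  84  85  84  81  84  83  80  87 118 126 140 109 110  97  98 100  98 101 100 100
212   56  56  56  56  54  55  57  57  56  55  54  55  55  56  56  56  56  56  56  55  54  56  87  89  86  81  83  81  82  82  83  89  85  82  84  81  54  50  46  47
214   57  57  56  54  53  57  55  56  55  57  57  56  55  55  57  59  55  56  57  55  55  55  55  57  86  75  75  76  83  83  90  94  94  82  83  84  41  35  36  34
216   56  57  56  56  55  56  57  56  54  55  55  57  55  55  57  57  54  53  60  69  77  91  79  64  50  45  46  45  51  63  85  99  96  85  79  53  34  34  36  35
218   57  56  56  57  54  55  56  53  55  54  53  54  51  52  58  67  76  86  86  85  84  86  86  86  85  79  62  38  35  35  33  46  60  43  35  35  36  36  34  36
220   56  56  56  57  54  54  55  52  51  82 138 132 153 155 117 119 119 118 116 117 117 116  80  83  82  83  87  86  65  35  38  39  39
[... 1308 characters left out ...]
  34  36  34  36  51  70  69  72  70  69
238   71  71  70  71  70  67  67  57  85  78  84  91  85  76  67  67  67  70  63  65  47  50  38  44  50  63  70  70  71  67  69  68  71  71  70  70  69  69  71  64
240   68  69  70  70  69  68  70  69  69  68  66  65  68  69  66  64  49  46  40  45  54  61  71  70  69  67  67  66  68  69  69  69  69  68  69  65  62  50  38  42
242   69  69  69  70  68  69  67  67  67  69  63  60  50  41  39  44  53  61  69  68  69  67  66  67  67  66  68  69  68  67  68  65  60  51  42  41  38  40  39  60
244   70  67  66  66  67  68  64  60  49  38  37  46  51  61  69  70  68  66  66  64  65  68  69  66  68  70  67  58  61  51  38  41  40  42  47  60  69  86  83  83
```

Request:
send_rows:
  moves:
    - {"dx": -0.003, "dy": -0.0005, "dz": -0.005, "wx": 0, "wy": 0, "wz": 0}
    - {"dx": -0.003, "dy": -0.0005, "dz": -0.01, "wx": 0, "wy": 0, "wz": 0}
    - {"dx": -0.003, "dy": -0.0005, "dz": -0.015, "wx": 0, "wy": 0, "wz": 0}
    - {"dx": -0.003, "dy": -0.0005, "dz": -0.019, "wx": 0, "wy": 0, "wz": 0}
    - {"dx": -0.003, "dy": -0.0005, "dz": -0.022, "wx": 0, "wy": 0, "wz": 0}
    - {"dx": -0.003, "dy": -0.0005, "dz": -0.025, "wx": 0, "wy": 0, "wz": 0}
    - {"dx": -0.003, "dy": -0.0005, "dz": -0.028, "wx": 0, "wy": 0, "wz": 0}
    - {"dx": -0.003, "dy": -0.0005, "dz": -0.031, "wx": 0, "wy": 0, "wz": 0}
    - {"dx": -0.003, "dy": -0.0005, "dz": -0.034, "wx": 0, "wy": 0, "wz": 0}
    - {"dx": -0.003, "dy": -0.0005, "dz": -0.036, "wx": 0, "wy": 0, "wz": 0}

```text
clock: 24.55
tcp_pos: [0.5842, 0.0817, 0.0867]
ee_rot: [-0.0, -0.112, 0.994, -0.0]
force: [-0.0, 0.2, 2.8]
width: 0.0001
gripper_force: 1.1
```

Request:
send_rows:
  moves:
    - {"dx": 0, "dy": 0, "dz": -0.001, "wx": 0, "wy": 0, "wz": 0}
    - {"dx": 0, "dy": 0, "dz": -0.002, "wx": 0, "wy": 0, "wz": 0}
    - {"dx": 0, "dy": 0, "dz": -0.003, "wx": 0, "wy": 0, "wz": 0}
    - {"dx": 0, "dy": 0, "dz": -0.004, "wx": 0, "wy": 0, "wz": 0}
    - {"dx": 0, "dy": 0, "dz": -0.005, "wx": 0, "wy": 0, "wz": 0}
    - {"dx": 0, "dy": 0, "dz": -0.006, "wx": 0, "wy": 0, "wz": 0}
    - {"dx": 0, "dy": 0, "dz": -0.007, "wx": 0, "wy": 0, "wz": 0}
    - {"dx": 0, "dy": 0, "dz": -0.008, "wx": 0, "wy": 0, "wz": 0}
    - {"dx": 0, "dy": 0, "dz": -0.009, "wx": 0, "wy": 0, "wz": 0}
    - {"dx": 0, "dy": 0, "dz": -0.009, "wx": 0, "wy": 0, "wz": 0}

```text
clock: 25.8
tcp_pos: [0.5842, 0.0818, 0.0776]
ee_rot: [-0.0, -0.112, 0.994, 0.0]
force: [-0.9, -0.0, 0.8]
width: 0.0001
gripper_force: 0.4
```

Request:
send_rows:
  moves:
    - {"dx": 0, "dy": 0, "dz": -0.0007, "wx": 0, "wy": 0, "wz": 0}
    - {"dx": 0, "dy": 0, "dz": -0.0014, "wx": 0, "wy": 0, "wz": 0}
    - {"dx": 0, "dy": 0, "dz": -0.002, "wx": 0, "wy": 0, "wz": 0}
    - {"dx": 0, "dy": 0, "dz": -0.0025, "wx": 0, "wy": 0, "wz": 0}
    - {"dx": 0, "dy": 0, "dz": -0.003, "wx": 0, "wy": 0, "wz": 0}
    - {"dx": 0, "dy": 0, "dz": -0.0033, "wx": 0, "wy": 0, "wz": 0}
    - {"dx": 0, "dy": 0, "dz": -0.0036, "wx": 0, "wy": 0, "wz": 0}
    - {"dx": 0, "dy": 0, "dz": -0.004, "wx": 0, "wy": 0, "wz": 0}
    - {"dx": 0, "dy": 0, "dz": -0.004, "wx": 0, "wy": 0, "wz": 0}
    - {"dx": 0, "dy": 0, "dz": -0.004, "wx": 0, "wy": 0, "wz": 0}

```text
clock: 27.05
tcp_pos: [0.5843, 0.0818, 0.0738]
ee_rot: [0.0, -0.112, 0.994, 0.0]
force: [-0.7, -0.3, 1.3]
width: -0.0004
gripper_force: 0.8
```

Request:
send_rows:
  moves:
    - {"dx": 0, "dy": 0, "dz": -0.0003, "wx": 0, "wy": 0, "wz": 0}
    - {"dx": 0, "dy": 0, "dz": -0.0006, "wx": 0, "wy": 0, "wz": 0}
    - {"dx": 0, "dy": 0, "dz": -0.0009, "wx": 0, "wy": 0, "wz": 0}
    - {"dx": 0, "dy": 0, "dz": -0.0012, "wx": 0, "wy": 0, "wz": 0}
    - {"dx": 0, "dy": 0, "dz": -0.0015, "wx": 0, "wy": 0, "wz": 0}
    - {"dx": 0, "dy": 0, "dz": -0.0018, "wx": 0, "wy": 0, "wz": 0}
    - {"dx": 0, "dy": 0, "dz": -0.002, "wx": 0, "wy": 0, "wz": 0}
    - {"dx": 0, "dy": 0, "dz": -0.002, "wx": 0, "wy": 0, "wz": 0}
    - {"dx": 0, "dy": 0, "dz": -0.002, "wx": 0, "wy": 0, "wz": 0}
    - {"dx": 0, "dy": 0, "dz": -0.002, "wx": 0, "wy": 0, "wz": 0}

```text
clock: 28.3
tcp_pos: [0.5842, 0.0817, 0.0726]
ee_rot: [0.0, -0.112, 0.994, -0.0]
force: [-3.6, -0.7, 7.1]
width: -0.0001
gripper_force: 3.4
```

Request:
send_rows:
  moves:
    - {"dx": 0, "dy": 0, "dz": -0.0003, "wx": 0, "wy": 0, "wz": 0}
    - {"dx": 0, "dy": 0, "dz": -0.0006, "wx": 0, "wy": 0, "wz": 0}
    - {"dx": 0, "dy": 0, "dz": -0.0009, "wx": 0, "wy": 0, "wz": 0}
    - {"dx": 0, "dy": 0, "dz": -0.0012, "wx": 0, "wy": 0, "wz": 0}
    - {"dx": 0, "dy": 0, "dz": -0.0014, "wx": 0, "wy": 0, "wz": 0}
    - {"dx": 0, "dy": 0, "dz": -0.0014, "wx": 0, "wy": 0, "wz": 0}
    - {"dx": 0, "dy": 0, "dz": -0.0014, "wx": 0, "wy": 0, "wz": 0}
    - {"dx": 0, "dy": 0, "dz": -0.0014, "wx": 0, "wy": 0, "wz": 0}
    - {"dx": 0, "dy": 0, "dz": -0.0014, "wx": 0, "wy": 0, "wz": 0}
    - {"dx": 0, "dy": 0, "dz": -0.0014, "wx": 0, "wy": 0, "wz": 0}

```text
clock: 29.55
tcp_pos: [0.5842, 0.0818, 0.0724]
ee_rot: [0.0, -0.112, 0.994, -0.0]
force: [-5.2, -0.7, 14.2]
width: 0.0
gripper_force: 6.4
```

Request:
send_rows:
  moves:
    - {"dx": 0, "dy": 0, "dz": -0.0004, "wx": 0, "wy": 0, "wz": 0}
    - {"dx": 0, "dy": 0, "dz": -0.0008, "wx": 0, "wy": 0, "wz": 0}
    - {"dx": 0, "dy": 0, "dz": -0.0008, "wx": 0, "wy": 0, "wz": 0}
    - {"dx": 0, "dy": 0, "dz": -0.0008, "wx": 0, "wy": 0, "wz": 0}
    - {"dx": 0, "dy": 0, "dz": 0.001, "wx": 0, "wy": 0, "wz": 0}
    - {"dx": 0, "dy": 0, "dz": 0.005, "wx": 0, "wy": 0, "wz": 0}
    - {"dx": 0, "dy": 0, "dz": 0.03, "wx": 0, "wy": 0, "wz": 0}
    - {"dx": 0, "dy": 0, "dz": 0.08, "wx": 0, "wy": 0, "wz": 0}
    - {"dx": -0.05, "dy": 0, "dz": 0.12, "wx": 0, "wy": 0, "wz": 0}
    - {"dx": -0.1, "dy": 0, "dz": 0.14, "wx": 0, "wy": 0, "wz": 0}

```text
clock: 30.8
tcp_pos: [0.4852, 0.0818, 0.2126]
ee_rot: [0.002, -0.112, 0.994, -0.0]
force: [-0.4, -0.1, 0.0]
width: -0.0001
gripper_force: 0.0
```

Run:
```python
from h import *
s=bot.state();print(s['tcp_pos'],s['force'])
d=cap('side','d8')
hsv=cv2.cvtColor(d['color'],cv2.COLOR_RGB2HSV)
m=((hsv[...,1]<60)&(hsv[...,2]>130)).astype(np.uint8);k=np.zeros_like(m);k[185:260,235:330]=1
for q in cv2.findContours(m*k,0,2)[0]:
    if cv2.contourArea(q)>20: print(cv2.contourArea(q),cv2.approxPolyDP(q,1.5,True)[:,0].tolist())
ex=np.array([-.975,-.222]);ey=np.array([.222,-.975]);o=np.array([.594,.0846])
for th in(.15,.2,.25):
    x=-.095+.132*np.cos(th)-.014*np.sin(th);z=.028+.132*np.sin(th)+.014*np.cos(th)
    print(th,[proj(d,[*(o+x*ex+y*ey),z]).round(1).tolist() for y in(-.034,.034)])
```

```text
[0.48523074 0.08181293 0.21262848] [-0.44101886 -0.06152078  0.04202132]
71.5 [[264, 224], [258, 219], [248, 224], [254, 228]]
806.0 [[319, 207], [309, 200], [307, 204], [304, 204], [298, 199], [298, 195], [253, 205], [271, 219]]
0.15 [[252.1, 207.0], [271.6, 221.2]]
0.2 [[252.7, 204.3], [272.3, 218.4]]
0.25 [[253.5, 201.5], [273.1, 215.6]]
```

```bash
python3 -c "
from bench import bot
print(bot.finish_job())"
```

```text
the job is handed in; nothing more can be done
None
```

The job is handed in: the tall block stopped moving at about 12.7 N of push, so I take it as home against the stop, and the plate is seated on it at about 0.20 rad by the side camera, with the arm clear and no other objects moved.

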